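# Withdraw two T-foot stakes through their bayonet guards

## Robot

A 6-joint arm with a two-finger parallel gripper is mounted at the origin on a cart in front of the work surface, level with it; the furniture and walls round the work are solid. World frame = base frame: x ahead of the robot, y to its left, z up, the work surface at z = 0. Lengths are in m, angles in rad, forces in N, time in s.
With the tool pointing down it reaches from about 0.25 to 0.8 m from the base axis. Payload 8.5 kg.
Tool frame: the origin (TCP) lies midway between the tips of the shut fingers; the grasp point (between the pads) lies 19 mm behind it (manip.pinch_z is the distance from the TCP to the grasp point, in m); z points along the fingers, x is the direction in which the jaws open and shut, and the axes are right-handed (so a half turn about z gives the same grasp; the last joint's range is limited). The gripper opens to 85 mm and grips with 20 to 120 N. Pads are 22 mm wide; open, the fingers measure 114 mm over their backs; the gripper's body (76 mm by 85 mm) begins 54 mm behind the grasp point. The pads swing forward as they close: fully open they stand 13 mm farther back than shut.
Start: joints at [-1.127, 0.238, -0.013, 1.319, 0, 1.571], TCP at [0.225, -0.474, 0.231] pointing down, gripper open.
Joint ranges: [-2.66, 2.66], [-1.03, 1.9], [-1.14, 1.46], [-1.82, 2.27], [-1.45, 1.34], [-3.14, 3.14]. Speed limits (rad/s): [2.22, 2.22, 2.79, 3.14, 3.14, 3.14].

## Interface

Orientations are given as a 3x3 rotation matrix whose columns are the frame's x, y, z axes.
In Python, from bench import manip gives the robot as it stands. The module is installed in compiled form; this text tells all that it offers.
- The arm moves only by the tool drive_tool, never from a script. Its argument "plan" is a list of rows, each a list of 5 numbers: the opening in per cent of the stroke, from 0 (shut) to 100 (fully open), then the shift along the tool's x, y, z in m, then the turn about the tool's z in rad. In form: [[gripper, dx, dy, dz, spin], ...]. A call has 1 to 10 rows; each row is the pose to reach, as a shift and turn from the pose commanded when the call began, along the tool's axes at that moment; what a row does not reach only later rows make up. A row lasts 1/10 s, in which the tool goes at most 50 mm and 8.59 degrees, less where a joint would pass 70% of its speed; a pose out of reach is approached as far as the arm can. A call with a gripper value outside its range is refused whole. The fingers move at their own pace and stop on an object; "grip_force" is the grip in N (left out, the last holds). Time passes only in rows, so rows that repeat a pose let the fingers close. It gives the time, the measured TCP pose, the force and the opening at its end, in the units of the state.
- manip.sense(): the state, without advancing time (a new reading comes with each control period).
- manip.get_image(name): name is "side" or "top" or "wrist"; returns the picture (480x640x3 uint8, red, green, blue); there is no depth.
- manip.camera_params(name): a dict with "fx", "fy", "cx", "cy" (pixels), "k1" (the pictures are not rectified: a ray, as slopes to the right and down, at radius r is drawn at 1 + k1 r^2 times it, then the intrinsics apply), "world_to_cam" (4x4, takes a point from world to camera coordinates); the wrist camera has in their place "mount" (4x4, takes a point from camera to tool coordinates, whose origin is the TCP and whose axes are the tool frame's). Camera axes: x right, y down, z forward; pixel columns grow to the right and rows downward; lengths in m; the calibration is good to about 2 mm. A picture is of the moment at which its call begins: read the wrist's pose just before it. camera_params takes no time and is no camera call.
- manip.close_job(): hands the job in, once; it reports no verdict.
The state is a dict: "clock": time; "joints": joint angles; "dq": joint speeds; "tau": joint torques, N m; "ee_pos": TCP position; "orientation": TCP orientation; "force": force on the tool from outside, world axes, zero at the start; "torque": the same for the moment, N m; "finger_gap": opening from 0.0 (shut) to 1.0 (fully open).
Only numpy, scipy, OpenCV 4.12 (cv2) and the standard library are available. Lean on these libraries where they do the work, as an engineer would, in place of code of your own. Each camera call takes 0.05 s, during which the arm holds its last target.

## Task

Take both T-foot bending stakes, the blue and the red, out of their guarded holders: each must be lifted from its pocket, turned under the guard until its foot lines up with the slot, and drawn up through it. Stand both upright side by side on the dark slate tile, let go of them, and leave the other things on the bench where they are.

Things in the scene. Friction and masses are not known exactly. Their poses are not given: they have to be found in the camera images.
- stake_1: T-foot stake, blue head, 150 g, 100 mm tall, loose. Origin: centre of the foot's underside, z up the stem. Foot: bar 44 (x) x 14 (y) x 12 mm high. Stem: 10 mm round, central. Head: flat tab 26 (x) x 12 (y) mm, 68 to 100 mm above the origin, parallel to the foot; the only grip, taken across its 12 mm. A half turn about z changes nothing.
- holder_1: fixed round holder of stake_1 (blue): flange 104 mm across, 6 mm thick. Origin: on the bench under its centre. Central block 64 x 34 mm, 18 mm tall, with a pocket 47 (x) x 17 (y) mm, 12 mm deep, floor 6 mm above the origin; the foot starts in it and cannot turn until raised 12 mm.
- guard_1: fixed brass plate 76 x 76 x 5 mm on 4 corner pillars over holder_1, concentric. Origin: on the axis, 6 mm above the bench; plate from 40 to 45 mm above it (screw heads to 49). Central slot 50 (x) x 19 (y) mm, round the stem. The foot starts below it, 43 to 90 degrees off the slot, and passes only lengthwise along x; it turns freely while raised 12 to 28 mm from its start.
- stake_2: T-foot stake, red head, 150 g, 100 mm tall, loose. Origin: centre of the foot's underside, z up the stem. Foot: bar 44 (x) x 14 (y) x 12 mm high. Stem: 10 mm round, central. Head: flat tab 26 (x) x 12 (y) mm, 68 to 100 mm above the origin, parallel to the foot; the only grip, taken across its 12 mm. A half turn about z changes nothing.
- holder_2: fixed round holder of stake_2 (red): flange 104 mm across, 6 mm thick. Origin: on the bench under its centre. Central block 64 x 34 mm, 18 mm tall, with a pocket 47 (x) x 17 (y) mm, 12 mm deep, floor 6 mm above the origin; the foot starts in it and cannot turn until raised 12 mm.
- guard_2: fixed brass plate 76 x 76 x 5 mm on 4 corner pillars over holder_2, concentric. Origin: on the axis, 6 mm above the bench; plate from 40 to 45 mm above it (screw heads to 49). Central slot 50 (x) x 19 (y) mm, round the stem. The foot starts below it, 43 to 90 degrees off the slot, and passes only lengthwise along x; it turns freely while raised 12 to 28 mm from its start.
- slate_tile: fixed dark slate tile, flat on the bench, 62 mm (its x) x 105 mm (its y), 8 mm thick. Origin: centre of its underside; the top is 8 mm above it.
- third_hand: loose bystander: soldering helping-hand stand on a round base, round base 75 mm, thin arms up to 225 mm tall; origin at the centre of its underside. Leave it alone.
- oil_bottle: loose bystander: small amber oil bottle, 30 mm round, 90 mm tall; origin at the centre of its underside. Leave it alone.
- flux_jar: loose bystander: lidded flux jar, 55 mm round, 60 mm tall; origin at the centre of its underside. Leave it alone.
- gem_jar: loose bystander: small gem jar, 29 mm round, 18 mm tall; origin at the centre of its underside. Leave it alone.
- solder_spool: loose bystander: solder spool, 65 x 46 mm, 23 mm tall; origin at the centre of its underside. Leave it alone.

How it is judged:
By the outcome, as a careful person would: the job done as asked, in the order asked, and still so for the second after the job is handed in, with the robot touching nothing.
It also fails if it takes over 72 s, if anything falls off the work surface, if the arm or the gripper's body presses on something with over 40 N, if the wrist force passes 120 N, or if a joint passes its speed limit or range.

## Working session

There is one attempt and no reset: what is moved stays moved. The work goes in short steps, Python scripts to look and compute and a tool call to move; the robot and the scene stay as the last step left them, time stands still between calls to the robot, and variables do not carry over. Pictures are saved under pics/ and viewed, and the job is handed in when it is done.

Besides the shell and the picture viewer there is one more tool, called after "Request:" in YAML: its name, and indented under it one key for each argument. drive_tool: Moves the arm, as the interface text tells. Its arguments: {"type":"object","properties":{"plan":{"type":"array"},"grip_force":{"type":"number"}},"required":["plan"]}

```bash
mkdir -p pics
python3 - <<'E'
from bench import manip
import cv2
s=manip.sense()
for k,v in s.items(): print(k,v)
for n in ["side","top","wrist"]:
    im=manip.get_image(n); cv2.imwrite(f"pics/{n}0.png",im[:,:,::-1]); print(n,manip.camera_params(n))
print(manip.pinch_z)
E
```

```text
clock 0.0
joints [-1.12697465e+00  2.38805758e-01 -1.42489865e-02  1.31920033e+00
  8.08363228e-06  1.57080377e+00]
dq [ 0.00090274  0.00072702  0.00072449  0.00036759 -0.0013803  -0.00042243]
tau [-3.23416913e-03 -5.38778329e+01  3.46440268e+01  1.83049310e-02
  9.14076418e-05  1.18437706e-05]
ee_pos [ 0.22525699 -0.47376298  0.23066657]
orientation [[ 4.29386836e-01 -9.03120458e-01 -6.19078382e-04]
 [-9.03119492e-01 -4.29387282e-01  1.32089404e-03]
 [-1.45875082e-03 -8.07275956e-06 -9.99998936e-01]]
force [-0.27782963  0.58065059 -0.64483894]
torque [0.03161736 0.03995231 0.01756448]
finger_gap 1.0022166772803949
side {'fx': 572.4606838514925, 'fy': 572.4606838514925, 'cx': 313.12602691316425, 'cy': 233.91797979916817, 'k1': -0.09473056239302921, 'world_to_cam': array([[ 0.99372939, -0.11170515,  0.00488524, -0.54641298],
       [-0.0374233 , -0.3734539 , -0.92689357,  0.02969749],
       [ 0.1053632 ,  0.92089855, -0.37529249,  1.11744859],
       [ 0.        ,  0.        ,  0.        ,  1.        ]])}
top {'fx': 503.56730396434534, 'fy': 503.56730396434534, 'cx': 325.2217665746741, 'cy': 243.29131672588105, 'k1': -0.05949497199934652, 'world_to_cam': array([[ 0.01323446, -0.9997879 ,  0.01578008, -0.03118928],
       [-0.98198776, -0.01597035, -0.18826841,  0.51394787],
       [ 0.18848049, -0.01300422, -0.98199083,  0.9436167 ],
       [ 0.        ,  0.        ,  0.        ,  1.        ]])}
wrist {'fx': 366.5257217549869, 'fy': 366.5257217549869, 'cx': 316.70283897120567, 'cy': 238.20552496300874, 'k1': 0.021003022145257677, 'mount': array([[ 9.99998494e-01, -1.56262246e-03, -7.54951644e-04,
         3.74809087e-04],
       [ 1.70464308e-03,  9.66028045e-01,  2.58431635e-01,
        -6.54798853e-02],
       [ 3.25473383e-04, -2.58432533e-01,  9.66029254e-01,
        -1.42959180e-01],
       [ 0.00000000e+00,  0.00000000e+00,  0.00000000e+00,
         1.00000000e+00]])}
0.0187
```

View pics/side0.png

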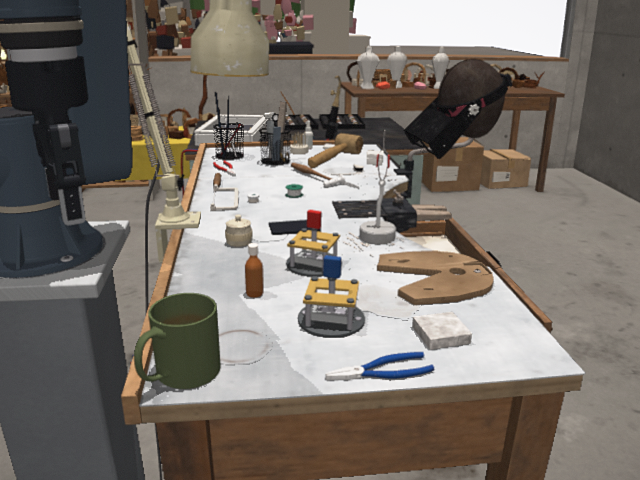

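View pics/top0.png

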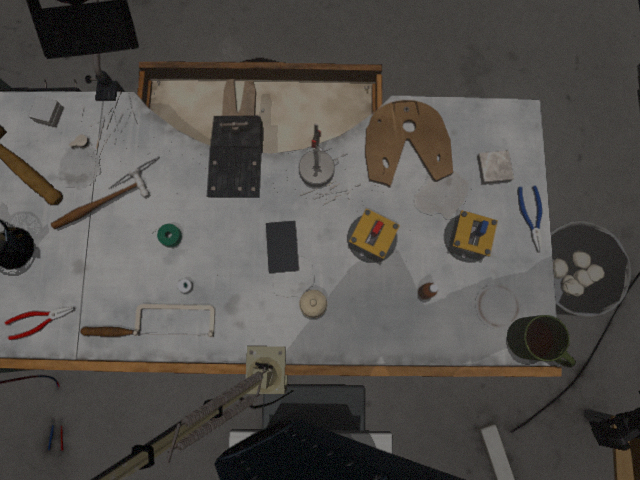

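View pics/wrist0.png

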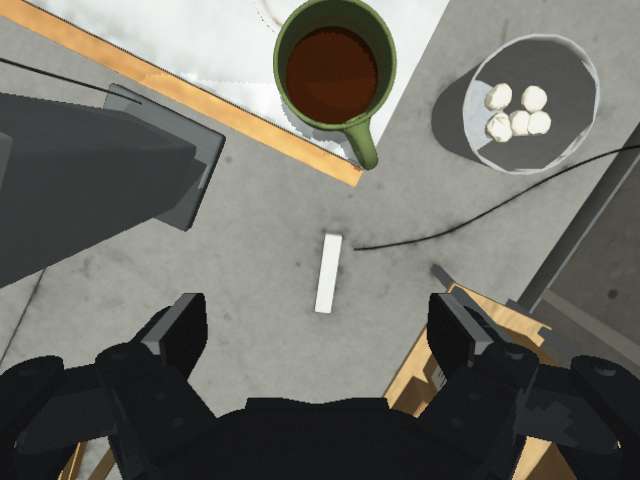

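The side view shows the red head at (315,219), blue at (331,266). In the top view, red is at (376,230), blue at (480,228) and the tile at (282,247). Next I'll measure.

```bash
cat > h.py <<'E'
import numpy as np, cv2
from bench import manip
def K(p): return np.array([[p['fx'],0,p['cx']],[0,p['fy'],p['cy']],[0,0,1]])
def D(p): return np.array([p['k1'],0,0,0,0.])
def c2w(n,s=None):
    p=manip.camera_params(n)
    if n!='wrist': return np.linalg.inv(p['world_to_cam'])
    T=np.eye(4);T[:3,:3]=s['orientation'];T[:3,3]=s['ee_pos'];return T@p['mount']
def rays(n,uv,s=None):
    p=manip.camera_params(n);M=c2w(n,s)
    x=cv2.undistortPoints(np.array(uv,float).reshape(-1,1,2),K(p),D(p)).reshape(-1,2)
    return M[:3,3],np.c_[x,np.ones(len(x))]@M[:3,:3].T
def cast(n,uv,z,s=None):
    o,d=rays(n,uv,s); return o+d*((z-o[2])/d[:,2])[:,None]
def proj(n,P,s=None):
    p=manip.camera_params(n);W=np.linalg.inv(c2w(n,s))
    r,_=cv2.Rodrigues(W[:3,:3]);return cv2.projectPoints(np.array(P,float).reshape(-1,1,3),r,W[:3,3],K(p),D(p))[0].reshape(-1,2)
def tri(a,uva,b,uvb,s=None):
    o1,d1=rays(a,[uva],s);o2,d2=rays(b,[uvb],s)
    A=np.c_[d1[0],-d2[0]];t=np.linalg.lstsq(A,o2-o1,rcond=None)[0]
    p,q=o1+d1[0]*t[0],o2+d2[0]*t[1];return (p+q)/2,np.linalg.norm(p-q)
def masks(im):
    h=cv2.cvtColor(im,cv2.COLOR_RGB2HSV);H,S,V=cv2.split(h)
    return dict(red=((H<6)|(H>174))&(S>170)&(V>60),blue=(H>102)&(H<125)&(S>150)&(V>50),brass=(H>15)&(H<28)&(S>130)&(V>120))
E
python3 - <<'E'
from h import *
for n in ['top','side']:
    im=cv2.imread(f'pics/{n}0.png')[:,:,::-1].copy(); 
    for k,m in masks(im).items():
        c,_=cv2.findContours(m.astype('uint8'),cv2.RETR_EXTERNAL,cv2.CHAIN_APPROX_NONE)
        for q in c:
            a=cv2.contourArea(q)
            if a>60: M=cv2.moments(q);print(n,k,a,M['m10']/M['m00'],M['m01']/M['m00'],cv2.minAreaRect(q))
im=cv2.imread('pics/top0.png')
cv2.imwrite('pics/topz.png',cv2.resize(im[190:290,250:510],None,fx=3,fy=3,interpolation=cv2.INTER_CUBIC))
im=cv2.imread('pics/side0.png')
cv2.imwrite('pics/sidez.png',cv2.resize(im[200:345,260:400],None,fx=4,fy=4,interpolation=cv2.INTER_CUBIC))
print(cast('top',[[266,222],[296,221],[298,271],[268,273]],.008))
print('bystanders',cast('top',[[317,170],[427,291],[313,303]],.0))
E
```

```text
top red 111.0 30.644144144144143 330.42642642642636 ((30.39716148376465, 330.45263671875), (6.115148067474365, 45.18824768066406), 65.32313537597656)
top red 101.0 25.92079207920792 315.66996699669966 ((26.095508575439453, 315.7471923828125), (5.996253967285156, 43.92256164550781), 77.00537872314453)
top brass 441.5 470.1426953567384 234.85692714231786 ((475.2059326171875, 232.17649841308594), (36.38034439086914, 35.65273666381836), 14.03624439239502)
top brass 1155.0 374.169696969697 232.94271284271284 ((374.3000183105469, 232.9000244140625), (37.11872863769531, 36.224300384521484), 26.56505012512207)
side red 184.0 313.4728260869565 219.02173913043478 ((313.5000305175781, 218.99998474121094), (12.699626922607422, 17.11688804626465), 6.340191841125488)
side blue 329.0 398.14741641337383 372.677304964539 ((397.13427734375, 372.6478576660156), (9.294364929199219, 70.42507934570312), 86.42366790771484)
side blue 265.5 392.3446327683616 358.661644695543 ((392.3039855957031, 358.5912780761719), (8.146008491516113, 60.414634704589844), 77.82854461669922)
side blue 288.5 331.5389948006932 
[... 394 characters left out ...]
6484375, 238.62136840820312), (31.247753143310547, 17.714662551879883), 8.746162414550781)
side brass 68.0 186.20833333333331 168.7450980392157 ((186.5, 166.0), (5.0, 22.0), 0.0)
side brass 637.5 140.71032679738562 162.0070588235294 ((137.5, 159.0), (40.0, 33.0), 90.0)
side brass 323.0 177.79256965944273 150.17440660474713 ((176.3800048828125, 155.33999633789062), (22.344575881958008, 37.90092468261719), 8.130102157592773)
[[0.56509446 0.098975   0.008     ]
 [0.5682442  0.03697337 0.008     ]
 [0.46401366 0.03039559 0.008     ]
 [0.4589535  0.09117186 0.008     ]]
bystanders [[ 0.68258829 -0.00462614  0.        ]
 [ 0.42776984 -0.2338275   0.        ]
 [ 0.40023726 -0.00113782  0.        ]]
```

View pics/topz.png

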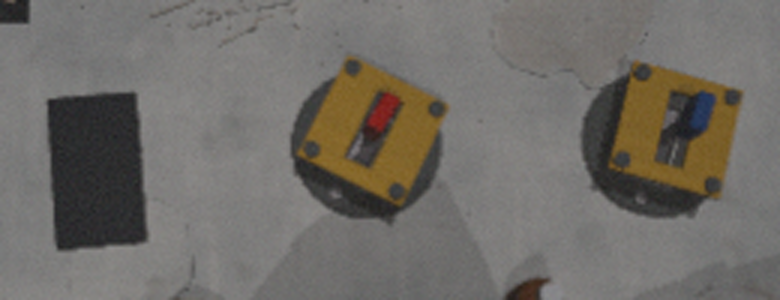

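View pics/sidez.png

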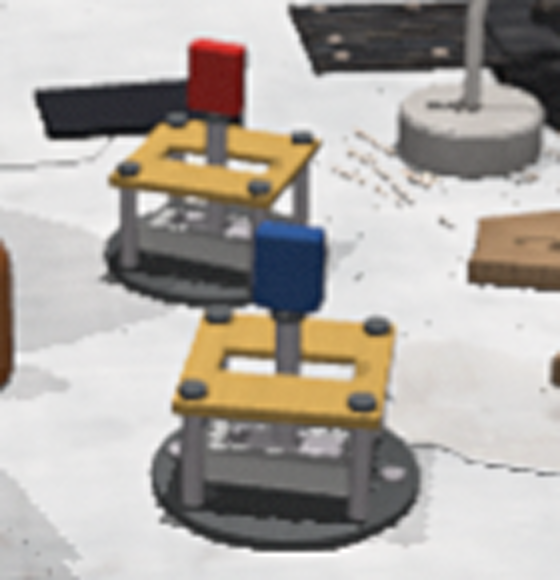

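Run:
```python
from h import *
s=manip.sense();R=s['orientation']
for n,uv in [('blue',[475.2,232.2]),('red',[374.3,232.9])]:
    p=cast('top',[uv],.051)[0];print(n,p,'tool shift',R.T@(np.r_[p[:2],.231]-s['ee_pos']), np.hypot(*p[:2]),np.arctan2(p[1],p[0]))
```

```text
blue [ 0.54139001 -0.32265746  0.051     ] tool shift [-8.06848391e-04 -3.50413400e-01 -1.64421016e-04] 0.6302467590457903 -0.5374581531012077
red [ 0.5365032  -0.12046006  0.051     ] tool shift [-1.85512811e-01 -4.32822946e-01  3.67146521e-05] 0.5498602691602112 -0.2208652685455042
```

Request:
drive_tool:
  plan:
    - [100,0,-0.03,0,0]
    - [100,0,-0.07,0,0]
    - [100,0,-0.115,0,0]
    - [100,0,-0.16,0,0]
    - [100,0,-0.205,0,0]
    - [100,0,-0.25,0,0]
    - [100,0,-0.295,0,0]
    - [100,0,-0.33,0,0]
    - [100,0,-0.35,0,0]
    - [100,0,-0.35,0,0]

```text
clock: 1.15
ee_pos: [0.5436, -0.3222, 0.2302]
orientation: [[0.432, -0.902, -0.001], [-0.902, -0.432, 0.001], [-0.001, 0.0, -1.0]]
force: [-0.2, -0.2, 0.5]
finger_gap: 1.0
```

Run:
```python
from h import *
s=manip.sense();im=manip.get_image('wrist')
import pickle;pickle.dump(s,open('w1.pkl','wb'))
cv2.imwrite('pics/w1.png',im[:,:,::-1]);print(s['clock'],s['ee_pos'],s['joints'])
```

```text
1.15 [ 0.54362352 -0.32220521  0.23020076] [-5.35271912e-01  4.27716213e-01  2.63428293e-01  1.40750940e+00
  4.90144492e-04  2.15950560e+00]
```

View pics/w1.png

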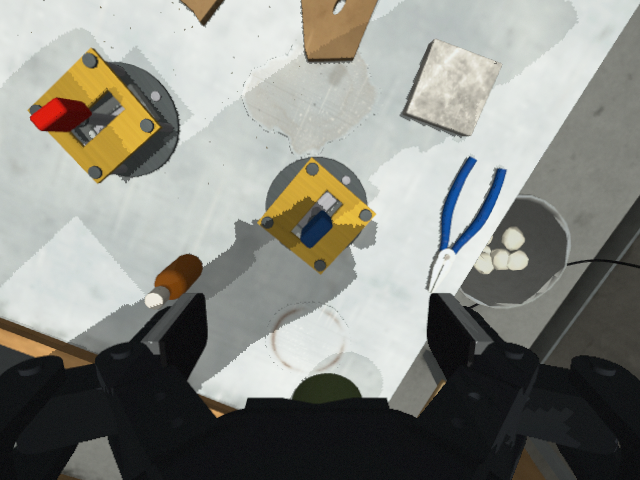

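Wrist view: blue guard centred at (317,213), with the blue head over it at (317,226); the red guard is at (95,115). I'll zoom in for the corners.

Run:
```python
from h import *
im=cv2.imread('pics/w1.png')
a=cv2.resize(im[150:280,250:385],None,fx=4.4,fy=4.4,interpolation=cv2.INTER_CUBIC)
cv2.imwrite('pics/w1b.png',a)
b=cv2.resize(im[40:200,15:195],None,fx=3.6,fy=3.6,interpolation=cv2.INTER_CUBIC)
cv2.imwrite('pics/w1r.png',b)
```

```text
(no output)
```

View pics/w1b.png

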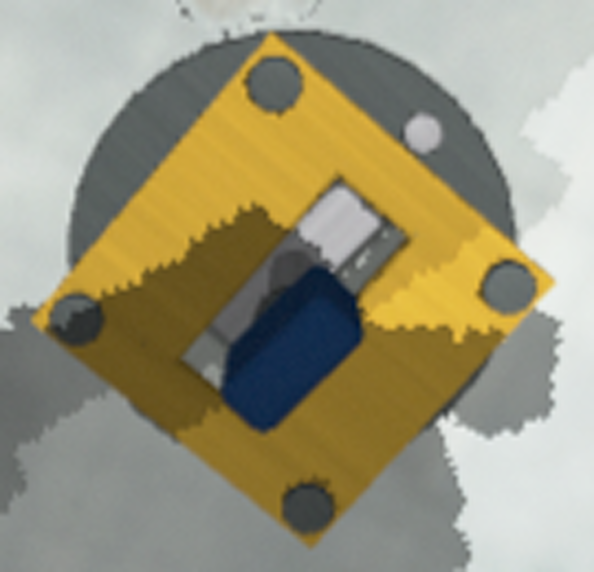

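View pics/w1r.png

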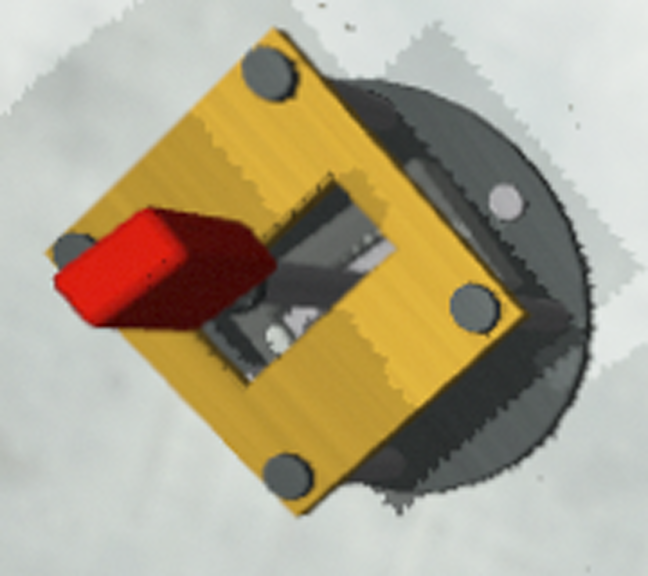

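Run:
```python
from h import *
import pickle;s=pickle.load(open('w1.pkl','rb'))
B=lambda l:np.array(l,float)/4.4+[250,150]-.4
Rr=lambda l:np.array(l,float)/3.6+[15,40]-.4
def show(n,uv,z):
    P=cast('wrist',uv,z,s)[:,:2];print(n,P.mean(0).round(4));
    for i in range(len(P)):
        d=P[(i+1)%len(P)]-P[i];print('   ',P[i].round(4),np.linalg.norm(d).round(4),np.degrees(np.arctan2(d[1],d[0])).round(1))
show('B screws',B([[274,83],[509,287],[308,507],[76,319]]),.055)
show('B slot',B([[342,178],[408,238],[247,410],[183,358]]),.051)
show('B head top',B([[264,432],[362,345],[323,313],[225,400]]),.106)
show('B head hex low',B([[228,345],[318,265],[360,298]]),.074)
show('R screws',Rr([[270,75],[475,308],[289,475],[75,255]]),.055)
show('R slot',Rr([[333,180],[395,247],[247,383],[205,325]]),.051)
show('R head top',Rr([[150,208],[187,258],[97,326],[57,280]]),.106)
for n,c in [('blue',[.5435,-.322,.105]),('red',[.5385,-.121,.105])]: print(proj('wrist',[c],s))
```

```text
B screws [ 0.5419 -0.3222]
    [ 0.5798 -0.3004] 0.0619 -105.1
    [ 0.5636 -0.3601] 0.0616 164.7
    [ 0.5042 -0.3439] 0.0617 75.0
    [ 0.5202 -0.2843] 0.0617 -15.0
B slot [ 0.5424 -0.3225]
    [ 0.5684 -0.3207] 0.018 -106.6
    [ 0.5633 -0.338 ] 0.0487 163.2
    [ 0.5167 -0.3239] 0.0172 75.2
    [ 0.5211 -0.3073] 0.0492 -15.7
B head top [ 0.5408 -0.3232]
    [ 0.5291 -0.3232] 0.0228 -21.8
    [ 0.5502 -0.3317] 0.0087 75.6
    [ 0.5524 -0.3233] 0.0227 157.9
    [ 0.5314 -0.3147] 0.0088 -105.1
B head hex low [ 0.5464 -0.3222]
    [ 0.5329 -0.3131] 0.0231 -22.4
    [ 0.5543 -0.3219] 0.0102 -103.0
    [ 0.552  -0.3318] 0.0267 135.5
R screws [ 0.5385 -0.1206]
    [ 0.5796 -0.107 ] 0.0616 -116.1
    [ 0.5525 -0.1623] 0.0614 153.7
    [ 0.4975 -0.135 ] 0.0628 64.7
    [ 0.5244 -0.0783] 0.0622 -27.4
R slot [ 0.5387 -0.1218]
    [ 0.5644 -0.1232] 0.0185 -114.6
    [ 0.5567 -0.14  ] 0.0492 153.6
    [ 0.5127 -0.1182] 0.0149 55.2
    [ 0.5212 -0.1059] 0.0465 -21.8
R head top [ 0.5385 -0.1215]
    [ 0.5513 -0.1233] 0.0102 -123.9
    [ 0.5456 -0.1318] 0.023 148.5
    [ 0.526  -0.1198] 0.0101 60.3
    [ 0.5311 -0.111 ] 0.0237 -31.3
[[316.33602687 230.18099358]]
[[ 48.96494354 113.90854137]]
```

Run:
```python
from h import *
im=cv2.imread('pics/side0.png')
cv2.imwrite('pics/sz2.png',cv2.resize(im[265:340,290:370],None,fx=8,fy=8,interpolation=cv2.INTER_CUBIC))
import pickle;s=pickle.load(open('w1.pkl','rb'))
# predicted block outlines for yaw options, drawn corners
for n,c,y in [('B',(.542,-.322),-15),('R',(.5385,-.1207),-27)]:
  for off in (0,90,45,-45):
    a=np.radians(y+off);u=np.array([np.cos(a),np.sin(a)]);v=np.array([-u[1],u[0]])
    P=[np.r_[np.array(c)+i*.032*u+j*.017*v,.024] for i,j in((1,1),(1,-1),(-1,-1),(-1,1))]
    print(n,off,'side8',((proj('side',P)-[290,265])*8).round().tolist() if n=='B' else ((proj('wrist',P,s)-[15,40])*3.6).round().tolist())
```

```text
B 0 side8 [[509.0, 287.0], [494.0, 374.0], [154.0, 347.0], [181.0, 262.0]]
B 90 side8 [[268.0, 232.0], [439.0, 244.0], [405.0, 408.0], [221.0, 393.0]]
B 45 side8 [[408.0, 236.0], [520.0, 304.0], [254.0, 403.0], [145.0, 330.0]]
B -45 side8 [[511.0, 358.0], [369.0, 412.0], [162.0, 276.0], [301.0, 228.0]]
R 0 side8 [[393.0, 146.0], [492.0, 264.0], [311.0, 423.0], [211.0, 313.0]]
R 90 side8 [[207.0, 223.0], [304.0, 133.0], [491.0, 352.0], [396.0, 435.0]]
R 45 side8 [[277.0, 141.0], [420.0, 162.0], [421.0, 428.0], [286.0, 409.0]]
R -45 side8 [[482.0, 236.0], [481.0, 376.0], [223.0, 340.0], [216.0, 197.0]]
```

View pics/sz2.png

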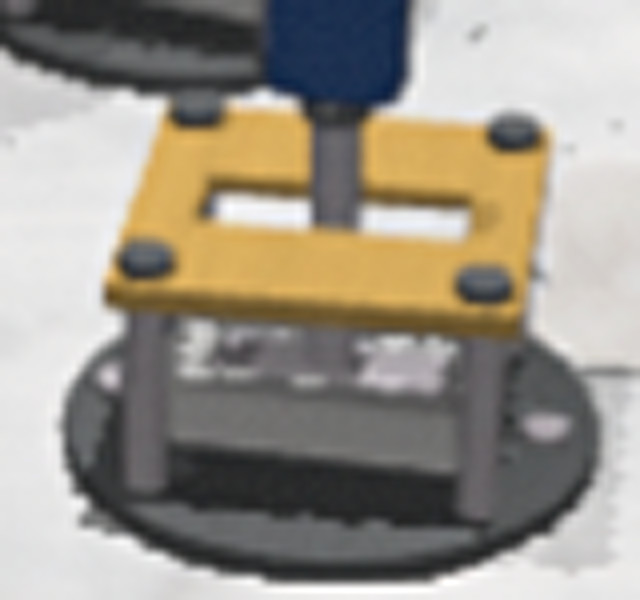

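Measured blue holder centre (0.542, -0.322) with the slot at −15°; red is (0.5385, -0.1207) at −27°. The block edges and the heads look nearly parallel to the slots, which disagrees with the brief's "43–90° off". I'll settle that by looking again after the lift. Next is the approach to blue.

Request:
drive_tool:
  plan:
    - [60,0,0.002,0.0,0.14]
    - [60,0,0.002,0.01,0.28]
    - [60,0,0.002,0.025,0.42]
    - [60,0,0.002,0.04,0.56]
    - [60,0,0.002,0.06,0.7]
    - [60,0,0.002,0.08,0.76]
    - [60,0,0.002,0.095,0.76]
    - [60,0,0.002,0.1,0.76]
    - [60,0,0.002,0.1,0.76]

```text
clock: 2.1
ee_pos: [0.5386, -0.325, 0.1309]
orientation: [[-0.312, -0.95, -0.001], [-0.95, 0.312, 0.001], [-0.0, 0.001, -1.0]]
force: [-0.2, 0.1, -0.2]
finger_gap: 0.598
```

```bash
cat > look.py <<'E'
from h import *
import sys,pickle
tag=sys.argv[1]
s=manip.sense();pickle.dump(s,open(f'{tag}.pkl','wb'))
for n in sys.argv[2:]:
    cv2.imwrite(f'pics/{tag}_{n}.png',manip.get_image(n)[:,:,::-1])
R=s['orientation'];print(s['clock'],s['ee_pos'].round(4),'xang',np.degrees(np.arctan2(R[1,0],R[0,0])).round(2),'tilt',R[:2,2].round(4),'q',s['joints'].round(3),'F',s['force'].round(1),'T',s['torque'].round(2),'gap',round(s['finger_gap'],3))
E
python3 look.py w2 wrist
```

```text
2.1 [ 0.5386 -0.325   0.1309] xang -108.16 tilt [-0.0013  0.0007] q [-0.543  0.462  0.062  1.173 -0.     2.916] F [-0.2  0.1 -0.2] T [0.02 0.   0.03] gap 0.598
```

View pics/w2_wrist.png

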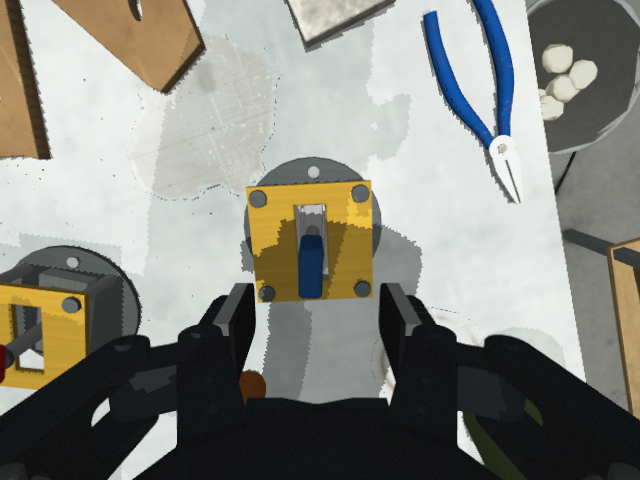

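Run:
```python
from h import *
import pickle;s=pickle.load(open('w2.pkl','rb'));R=s['orientation']
im=cv2.imread('pics/w2_wrist.png')
cv2.imwrite('pics/w2z.png',cv2.resize(im[175:305,240:385],None,fx=4.5,fy=4.5,interpolation=cv2.INTER_CUBIC))
print(proj('wrist',[[.5415,-.3227,.106]],s))
print('screws',cast('wrist',[[258,198.5],[361,193],[362.5,289],[266.5,293]],.055,s))
```

```text
[[310.44434652 275.18793127]]
screws [[ 0.5796856  -0.30136157  0.055     ]
 [ 0.56351118 -0.36100263  0.055     ]
 [ 0.50398087 -0.3444211   0.055     ]
 [ 0.52065369 -0.28497081  0.055     ]]
```

View pics/w2z.png

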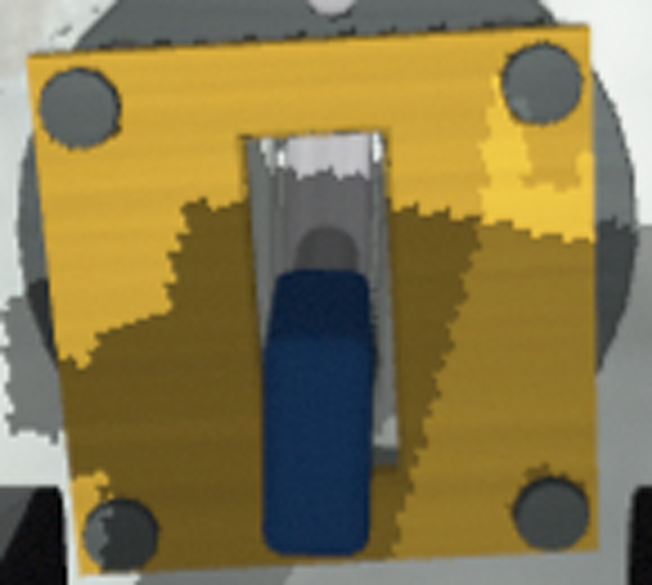

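Run:
```python
from h import *
import pickle;s=pickle.load(open('w2.pkl','rb'));R=s['orientation']
P=cast('wrist',np.array([[265,340],[370,335],[370,550],[265,552]])/4.5+[240,175]-.4,.106,s)
print(P,P.mean(0)); d=(P[0]+P[1]-P[2]-P[3]);print(np.degrees(np.arctan2(d[1],d[0])))
c=P.mean(0);c[2]=.0705;print(R.T@(c-s['ee_pos']))
```

```text
[[ 0.5553689  -0.32131446  0.106     ]
 [ 0.55240451 -0.3320815   0.106     ]
 [ 0.52893222 -0.32443295  0.106     ]
 [ 0.53232193 -0.31338618  0.106     ]] [ 0.54225689 -0.32280377  0.106     ]
-18.51296172766417
[-0.00317636 -0.00291436  0.06035401]
```

Blue head centre is (0.5423, -0.3228), yaw −18.5°. The foot is visible through the slot and already lies nearly along it. Descending and gripping.

Request:
drive_tool:
  plan:
    - [60,-0.003,-0.003,0.02,0]
    - [60,-0.003,-0.003,0.045,0]
    - [60,-0.003,-0.003,0.06,0]
    - [60,-0.003,-0.003,0.06,0]
    - [0,-0.003,-0.003,0.06,0]
    - [0,-0.003,-0.003,0.06,0]
    - [0,-0.003,-0.003,0.06,0]
    - [0,-0.003,-0.003,0.06,0]
    - [0,-0.003,-0.003,0.06,0]
    - [0,-0.003,-0.003,0.06,0]
  grip_force: 50

```text
clock: 3.15
ee_pos: [0.5443, -0.3233, 0.0728]
orientation: [[-0.311, -0.95, 0.002], [-0.95, 0.311, -0.001], [0.001, -0.002, -1.0]]
force: [-1.1, -0.2, 6.6]
finger_gap: 0.136
```

```bash
python3 look.py w3 wrist
```

```text
3.15 [ 0.5443 -0.3233  0.0728] xang -108.12 tilt [ 0.0022 -0.0014] q [-0.536  0.505 -0.022  1.041 -0.     2.922] F [-1.1 -0.2  6.6] T [-0.06  0.11  0.03] gap 0.136
```

Request:
drive_tool:
  plan:
    - [0,0,0,-0.004,0]
    - [0,0,0,-0.009,0]
    - [0,0,0,-0.014,0]
    - [0,0,0,-0.02,0]
    - [0,0,0,-0.02,0]
    - [0,0,0,-0.02,0]

```text
clock: 3.8
ee_pos: [0.5436, -0.3228, 0.0914]
orientation: [[-0.311, -0.95, 0.0], [-0.95, 0.311, -0.0], [0.0, -0.0, -1.0]]
force: [-0.2, -0.0, -1.5]
finger_gap: 0.135
```

```bash
python3 look.py w4 wrist side
python3 - <<'E'
import cv2
im=cv2.imread('pics/w4_side.png')
cv2.imwrite('pics/w4s.png',cv2.resize(im[215:345,270:400],None,fx=4.5,fy=4.5,interpolation=cv2.INTER_CUBIC))
E
```

```text
3.8 [ 0.5436 -0.3228  0.0914] xang -108.12 tilt [ 0.0002 -0.0001] q [-0.536  0.491  0.006  1.085  0.     2.922] F [-0.2 -0.  -1.5] T [ 0.01 -0.03 -0.02] gap 0.135
```

View pics/w4s.png

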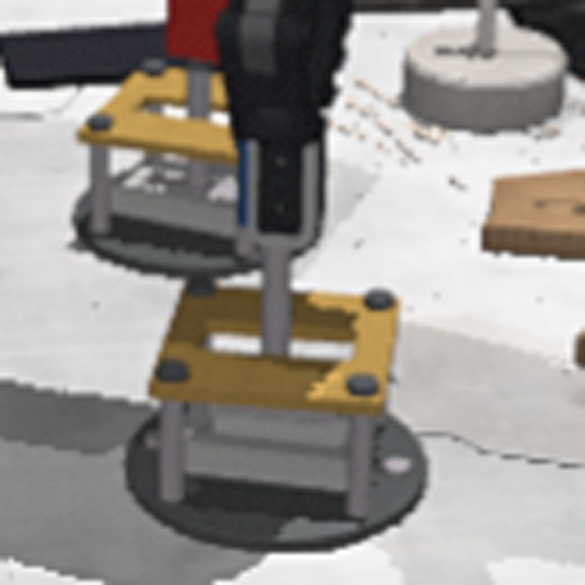

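View pics/w4_wrist.png

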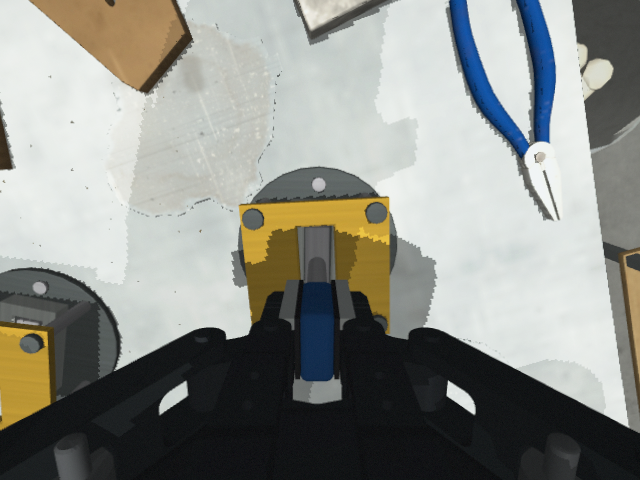

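Request:
drive_tool:
  plan:
    - [0,0,0,0,-0.05]
    - [0,0,0,-0.004,-0.05]
    - [0,0,0,-0.009,-0.05]
    - [0,0,0,-0.014,-0.05]
    - [0,0,0,-0.018,-0.05]
    - [0,0,0,-0.018,-0.05]

```text
clock: 4.5
ee_pos: [0.5439, -0.323, 0.1102]
orientation: [[-0.263, -0.965, 0.001], [-0.965, 0.263, -0.001], [0.0, -0.001, -1.0]]
force: [-0.0, 1.1, -1.2]
finger_gap: 0.134
```

```bash
python3 look.py w5 wrist
python3 - <<'E'
import cv2
im=cv2.imread('pics/w5_wrist.png')
cv2.imwrite('pics/w5z.png',cv2.resize(im[170:400,210:420],None,fx=2.6,fy=2.6,interpolation=cv2.INTER_CUBIC))
E
```

```text
4.5 [ 0.5439 -0.323   0.1102] xang -105.27 tilt [ 0.0011 -0.0006] q [-0.536  0.478  0.035  1.126  0.     2.872] F [-0.   1.1 -1.2] T [-0.01 -0.01 -0.01] gap 0.134
```

View pics/w5z.png

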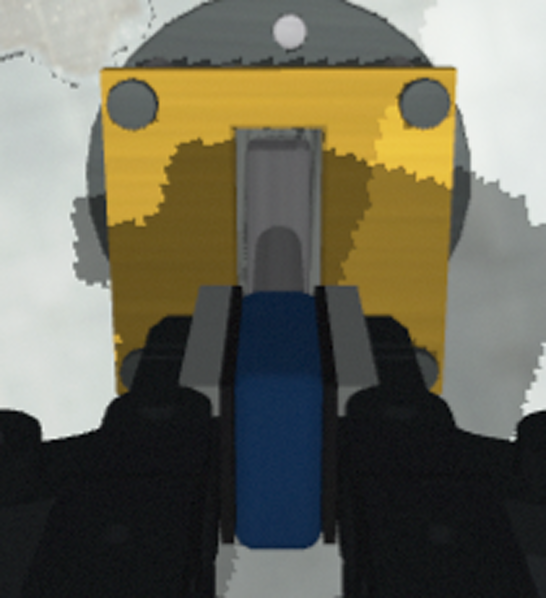

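The wrist view shows the blue foot inside the slot, parallel to it with clearance on both sides and no contact force. Drawing it up and carrying it over to the tile.

Request:
drive_tool:
  plan:
    - [0,0,0,-0.02,0]
    - [0,0,0,-0.05,0]
    - [0,0,0,-0.085,0]
    - [0,-0.02,0.006,-0.097,-0.1]
    - [0,-0.06,0.017,-0.1,-0.24]
    - [0,-0.1,0.029,-0.1,-0.38]
    - [0,-0.145,0.041,-0.1,-0.52]
    - [0,-0.19,0.054,-0.1,-0.66]
    - [0,-0.235,0.067,-0.1,-0.8]
    - [0,-0.27,0.077,-0.1,-0.94]

```text
clock: 5.55
ee_pos: [0.5397, -0.0396, 0.2093]
orientation: [[0.629, -0.777, -0.0], [-0.777, -0.629, 0.0], [-0.0, -0.0, -1.0]]
force: [-0.2, 0.0, -1.6]
finger_gap: 0.131
```

Run:
```python
from h import *
s=manip.sense();R=s['orientation'];print(s['clock'],s['ee_pos'],s['force'],s['finger_gap'],s['joints'].round(2))
print('shift',R.T@(np.array([.539,.066,.205])-s['ee_pos']),'spin',-(np.radians(3.9)-np.arctan2(R[1,0],R[0,0])))
```

```text
5.55 [ 0.53967983 -0.03960872  0.20933249] [-0.22499741  0.04386483 -1.58365697] 0.13134678807863162 [-0.07  0.27 -0.02  1.28  0.    2.39]
shift [-0.08253026 -0.06589381  0.00438122] spin -0.9586515988596612
```

Request:
drive_tool:
  plan:
    - [0,-0.02,-0.016,0,-0.14]
    - [0,-0.045,-0.036,0,-0.28]
    - [0,-0.07,-0.056,0,-0.42]
    - [0,-0.083,-0.066,0,-0.56]
    - [0,-0.083,-0.066,0,-0.7]
    - [0,-0.083,-0.066,0,-0.84]
    - [0,-0.083,-0.066,0,-0.96]
    - [0,-0.083,-0.066,0,-0.96]
    - [0,-0.083,-0.066,0,-0.96]

```text
clock: 6.45
ee_pos: [0.5399, 0.064, 0.2092]
orientation: [[0.998, 0.059, -0.0], [0.059, -0.998, 0.0], [-0.0, -0.0, -1.0]]
force: [-0.5, -0.0, -2.1]
finger_gap: 0.13
```

```bash
python3 look.py w6 wrist top
```

```text
6.45 [0.5399 0.064  0.2092] xang 3.4 tilt [-0.0002  0.0001] q [ 0.118  0.278 -0.015  1.278  0.     1.629] F [-0.5 -0.  -2.1] T [-0.   -0.06  0.04] gap 0.13
```

View pics/w6_wrist.png

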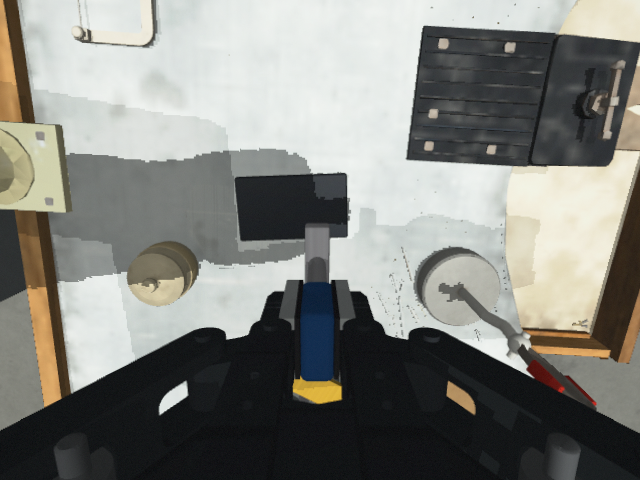

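View pics/w6_top.png

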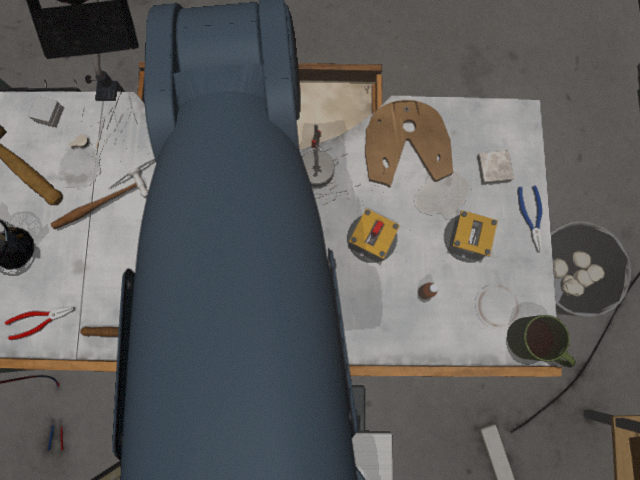

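The tile's corners in the wrist view are (236,178), (347,173), (348,237) and (240,241); the stake's foot is at (317,225). The third hand and the jar are clear.

Run:
```python
from h import *
import pickle;s=pickle.load(open('w6.pkl','rb'));R=s['orientation']
im=cv2.imread('pics/w6_wrist.png')
cv2.imwrite('pics/w6z.png',cv2.resize(im[160:300,225:365],None,fx=4,fy=4,interpolation=cv2.INTER_CUBIC))
C=cast('wrist',[[236,178],[347,173],[348.5,237],[240,241]],.008,s);print(C)
print(C.mean(0));d=C[1]+C[2]-C[0]-C[3];a=np.arctan2(d[1],d[0]);print(np.degrees(a),np.linalg.norm(d)/2)
c=C.mean(0)[:2];u=np.array([np.cos(a),np.sin(a)])
for sg in(1,-1):
    t=c+sg*.025*u;print(sg,t,'shift',R.T@(np.r_[t,s['ee_pos'][2]]-s['ee_pos']))
```

```text
[[0.46342413 0.09060096 0.008     ]
 [0.56611227 0.10117363 0.008     ]
 [0.57242971 0.04006023 0.008     ]
 [0.46731388 0.02996541 0.008     ]]
[0.51732    0.06545006 0.008     ]
5.679769758022643 0.10441459581218807
1 [0.54219726 0.06792427] shift [ 2.51461808e-03 -3.76533138e-03 -1.45051502e-07]
-1 [0.49244273 0.06297585] shift [-4.74458368e-02 -1.77715039e-03  9.06870656e-06]
```

View pics/w6z.png

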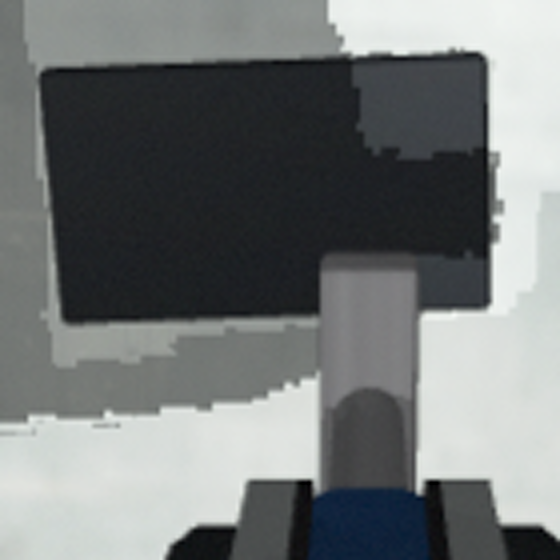

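Run:
```python
from h import *
import pickle;s=pickle.load(open('w6.pkl','rb'));R=s['orientation']
p=cast('wrist',np.array([[319,268],[416,268]])/4+[225,160]-.4,.154,s);print(p, [(R.T@(q-s['ee_pos'])).round(4) for q in p])
```

```text
[[0.53216384 0.08231949 0.154     ]
 [0.54560141 0.08309443 0.154     ]] [array([-0.0066, -0.0187,  0.0552]), array([ 0.0068, -0.0187,  0.0552])]
```

Request:
drive_tool:
  plan:
    - [0,0.0015,-0.006,0.02,-0.03]
    - [0,0.0015,-0.006,0.06,-0.03]
    - [0,0.0015,-0.006,0.095,-0.03]
    - [0,0.0015,-0.006,0.12,-0.03]
    - [0,0.0015,-0.006,0.13,-0.03]
    - [0,0.0015,-0.006,0.13,-0.03]
    - [0,0.0015,-0.006,0.13,-0.03]

```text
clock: 7.25
ee_pos: [0.5419, 0.0702, 0.0804]
orientation: [[0.996, 0.092, 0.001], [0.092, -0.996, 0.0], [0.001, -0.0, -1.0]]
force: [-0.3, -0.3, -2.1]
finger_gap: 0.133
```

```bash
python3 look.py w7 wrist side;python3 - <<'E'
import cv2
im=cv2.imread('pics/w7_side.png')
cv2.imwrite('pics/w7s.png',cv2.resize(im[150:280,230:370],None,fx=4.5,fy=4.5,interpolation=cv2.INTER_CUBIC))
E
```

```text
7.25 [0.5419 0.0702 0.0804] xang 5.29 tilt [0.0013 0.0003] q [ 0.129  0.366 -0.235  0.968  0.     1.607] F [-0.3 -0.3 -2.1] T [ 0.05 -0.    0.04] gap 0.133
```

View pics/w7_wrist.png

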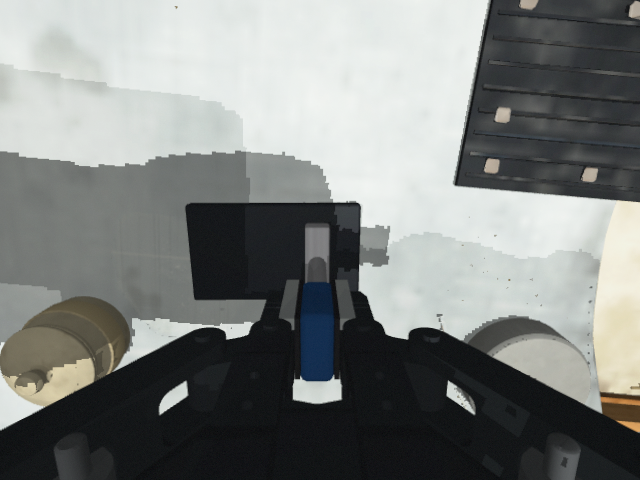

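View pics/w7s.png

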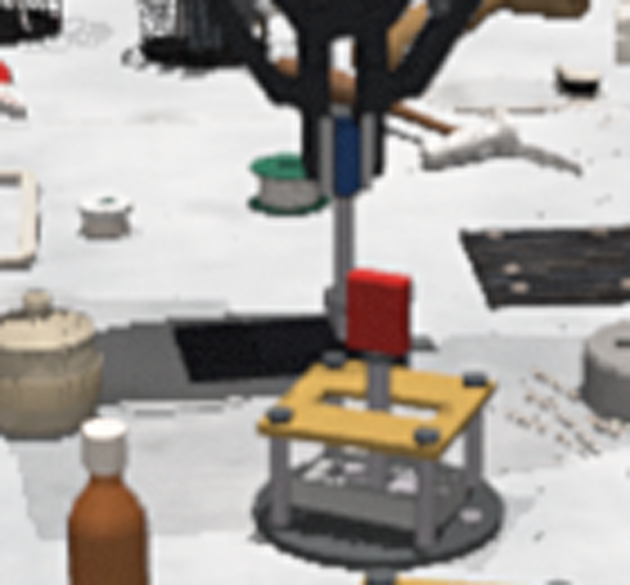

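Run:
```python
from h import *
import pickle;s=pickle.load(open('w7.pkl','rb'));R=s['orientation']
C=cast('wrist',[[187,204],[360,204],[195,298.5]],.008,s);print(C,[(R.T@(q-s['ee_pos'])).round(4) for q in C])
p=cast('wrist',[[304,224],[330,224]],.026,s);print(p,[(R.T@(q-s['ee_pos'])).round(4) for q in p])
```

```text
[[0.46319803 0.09159705 0.008     ]
 [0.56516137 0.10088503 0.008     ]
 [0.46823896 0.03130697 0.008     ]] [array([-0.0765, -0.0286,  0.0723]), array([ 0.0259, -0.0284,  0.0724]), array([-0.077 ,  0.0319,  0.0723])]
[[0.53330602 0.08989091 0.026     ]
 [0.54758836 0.09118384 0.026     ]] [array([-0.0068, -0.0204,  0.0544]), array([ 0.0076, -0.0204,  0.0544])]
```

Foot is centred across the tile, 25 mm from its middle. Creeping down to contact.

Request:
drive_tool:
  plan:
    - [0,0,0,0.003,0]
    - [0,0,0,0.0045,0]
    - [0,0,0,0.0055,0]
    - [0,0,0,0.0055,0]

```text
clock: 7.75
ee_pos: [0.5416, 0.0701, 0.0748]
orientation: [[0.996, 0.093, 0.001], [0.093, -0.996, 0.0], [0.001, 0.0, -1.0]]
force: [-1.7, -0.5, 6.5]
finger_gap: 0.135
```

Request:
drive_tool:
  plan:
    - [22,0,0,0,0]
    - [40,0,0,0,0]
    - [50,0,0,0,0]
    - [50,0,0,0,0]
    - [50,0,0,-0.01,0]
    - [50,0,0,-0.04,0]
    - [50,0,0,-0.08,0]
    - [50,0,0,-0.11,0]
    - [50,0,0,-0.13,0]
    - [50,0,0,-0.13,0]

```text
clock: 8.75
ee_pos: [0.5427, 0.0703, 0.2076]
orientation: [[0.996, 0.093, 0.006], [0.093, -0.996, 0.001], [0.006, -0.0, -1.0]]
force: [0.7, -0.1, -0.4]
finger_gap: 0.498
```

```bash
python3 look.py w8 wrist side;python3 - <<'E'
from h import *
im=cv2.imread('pics/w8_side.png')
cv2.imwrite('pics/w8s.png',cv2.resize(im[150:280,230:370],None,fx=4.5,fy=4.5,interpolation=cv2.INTER_CUBIC))
s=manip.sense();R=s['orientation']
print('red shift',R.T@(np.array([.5385,-.1210,.209])-s['ee_pos']),'spin to -121',-(np.radians(-121)-np.arctan2(R[1,0],R[0,0])),'j6 there',90+np.degrees(np.arctan2(-.121,.5385))+121)
E
```

```text
8.75 [0.5427 0.0703 0.2076] xang 5.33 tilt [0.0056 0.0008] q [ 0.129  0.281 -0.016  1.268  0.     1.607] F [ 0.7 -0.1 -0.4] T [ 0.02 -0.09  0.  ] gap 0.498
red shift [-0.02045577  0.19004113 -0.00475065] spin to -121 2.2048240951896703 j6 there 198.33607426400644
```

View pics/w8_wrist.png

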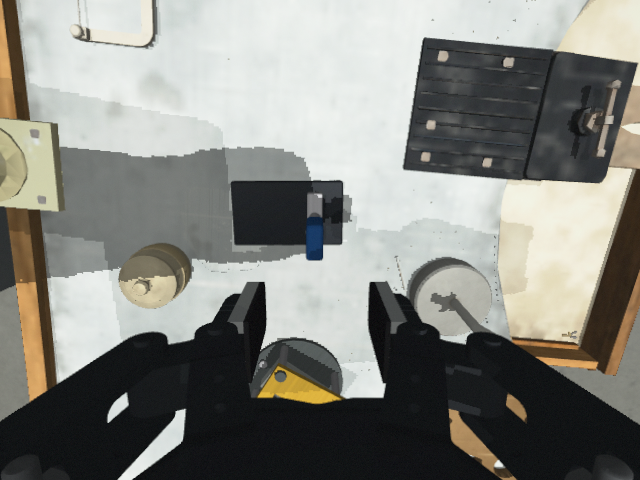

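View pics/w8s.png

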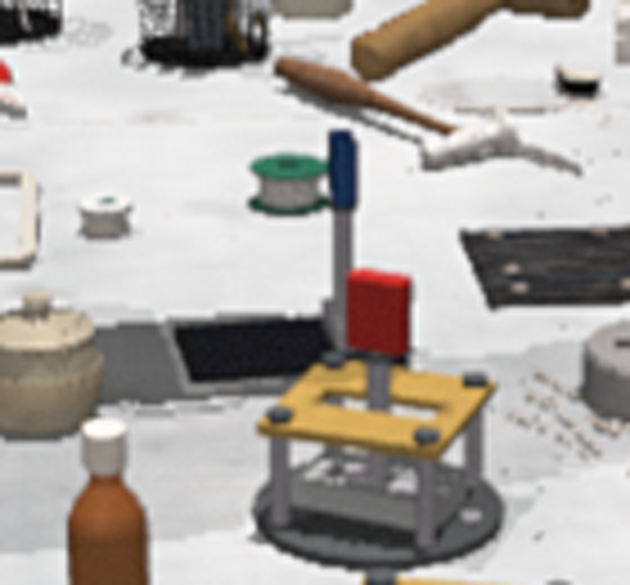

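Blue stands upright on the tile: its head is at (315,240) in the wrist view and vertical in the side view. Now red.

Request:
drive_tool:
  plan:
    - [60,-0.003,0.025,0,-0.14]
    - [60,-0.007,0.065,0,-0.28]
    - [60,-0.011,0.105,0,-0.42]
    - [60,-0.015,0.145,0,-0.56]
    - [60,-0.019,0.175,0.0,-0.7]
    - [60,-0.0205,0.19,0.02,-0.84]
    - [60,-0.0205,0.19,0.045,-0.955]
    - [60,-0.0205,0.19,0.07,-0.955]
    - [60,-0.0205,0.19,0.076,-0.955]
    - [60,-0.0205,0.19,0.076,-0.955]

```text
clock: 9.85
ee_pos: [0.5373, -0.1207, 0.1265]
orientation: [[0.5, 0.866, -0.003], [0.866, -0.5, 0.001], [-0.001, -0.003, -1.0]]
force: [-0.2, -0.1, 0.6]
finger_gap: 0.599
```

```bash
python3 look.py w9 wrist
python3 - <<'E'
from h import *
import pickle;s=pickle.load(open('w9.pkl','rb'))
im=cv2.imread('pics/w9_wrist.png')
print(proj('wrist',[[.5385,-.1212,.106]],s))
cv2.imwrite('pics/w9z.png',cv2.resize(im[175:305,240:385],None,fx=4.5,fy=4.5,interpolation=cv2.INTER_CUBIC))
E
```

```text
9.85 [ 0.5373 -0.1207  0.1265] xang 60.02 tilt [-0.0032  0.0008] q [-0.221  0.339 -0.147  1.088  0.     0.302] F [-0.2 -0.1  0.6] T [ 0.01 -0.02  0.03] gap 0.599
[[317.43253963 283.91148491]]
```

View pics/w9z.png

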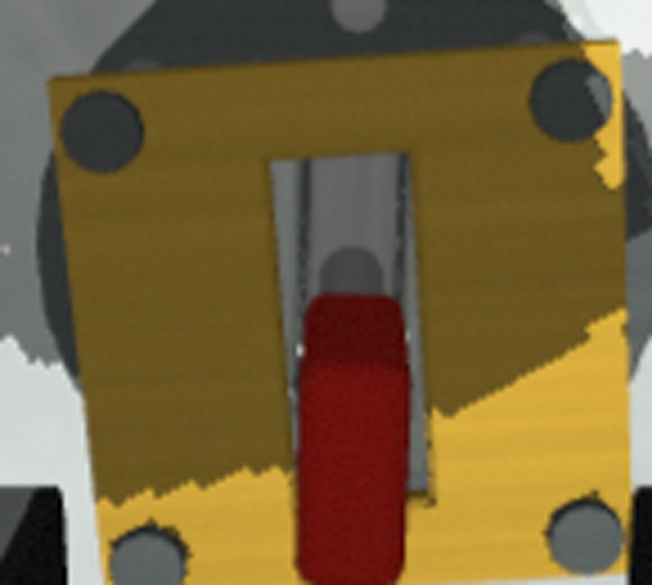

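Same picture for red: the foot runs along the slot under the head, and the head's top face is centred at about (318,281).

Run:
```python
from h import *
import pickle;s=pickle.load(open('w9.pkl','rb'));R=s['orientation']
im=cv2.imread('pics/w9_wrist.png')[:,:,::-1].copy()
m=masks(im)['red'];v,u=np.nonzero(m);print(u.min(),u.max(),v.min(),v.max())
O=np.array([240,175])-.4
P=cast('wrist',[[300/4.5+O[0],365/4.5+O[1]],[409/4.5+O[0],365/4.5+O[1]],[404/4.5+O[0],v[ u>200].max()],[296/4.5+O[0],v.max()]],.106,s)
print(P,P.mean(0));d=P[0]+P[1]-P[2]-P[3];print('head yaw',np.degrees(np.arctan2(d[1],d[0])))
c=P.mean(0);c[2]=.0725;print(R.T@(c-s['ee_pos']))
S=cast('wrist',np.array([[102,131],[571,100],[585,535],[148,565]])/4.5+O,.055,s);print(S.mean(0));d=S[0]+S[1]-S[2]-S[3];print('guard',np.degrees(np.arctan2(d[1],d[0])))
```

```text
306 330 241 304
[[ 0.52367233 -0.11865765  0.106     ]
 [ 0.5293495  -0.10885167  0.106     ]
 [ 0.55040685 -0.12140004  0.106     ]
 [ 0.54458012 -0.13146549  0.106     ]] [ 0.5370022  -0.12009371  0.106     ]
head yaw 148.8587524976187
[ 0.00043949 -0.000349    0.05399734]
[ 0.53734889 -0.12024839  0.055     ]
guard 153.75317259690877
```

Request:
drive_tool:
  plan:
    - [60,-0.0005,-0.002,0.02,0.015]
    - [60,-0.0005,-0.002,0.042,0.015]
    - [60,-0.0005,-0.002,0.054,0.015]
    - [60,-0.0005,-0.002,0.054,0.015]
    - [0,-0.0005,-0.002,0.054,0.015]
    - [0,-0.0005,-0.002,0.054,0.015]
    - [0,-0.0005,-0.002,0.054,0.015]
    - [0,-0.0005,-0.002,0.054,0.015]
    - [0,-0.0005,-0.002,0.054,0.015]
    - [0,-0.0005,-0.002,0.054,0.015]
  grip_force: 50

```text
clock: 10.9
ee_pos: [0.5373, -0.1205, 0.0749]
orientation: [[0.512, 0.859, 0.002], [0.859, -0.512, -0.0], [0.001, 0.002, -1.0]]
force: [0.3, 0.9, 6.6]
finger_gap: 0.135
```

Request:
drive_tool:
  plan:
    - [0,0,0,-0.004,0]
    - [0,0,0,-0.009,0]
    - [0,0,0,-0.014,0]
    - [0,0,0,-0.02,0]
    - [0,0,0,-0.02,-0.05]
    - [0,0,0,-0.02,-0.08]
    - [0,0,0,-0.02,-0.08]

```text
clock: 11.6
ee_pos: [0.5364, -0.1204, 0.0942]
orientation: [[0.442, 0.897, 0.0], [0.897, -0.442, 0.0], [0.0, 0.0, -1.0]]
force: [0.3, 1.1, -1.3]
finger_gap: 0.13
```

```bash
python3 look.py w10 wrist
python3 - <<'E'
import cv2
im=cv2.imread('pics/w10_wrist.png')
cv2.imwrite('pics/w10z.png',cv2.resize(im[170:400,210:420],None,fx=2.6,fy=2.6,interpolation=cv2.INTER_CUBIC))
E
```

```text
11.6 [ 0.5364 -0.1204  0.0942] xang 63.79 tilt [0.0002 0.    ] q [-0.221  0.36  -0.205  1.006  0.     0.237] F [ 0.3  1.1 -1.3] T [ 0.02 -0.09  0.  ] gap 0.13
```

View pics/w10z.png

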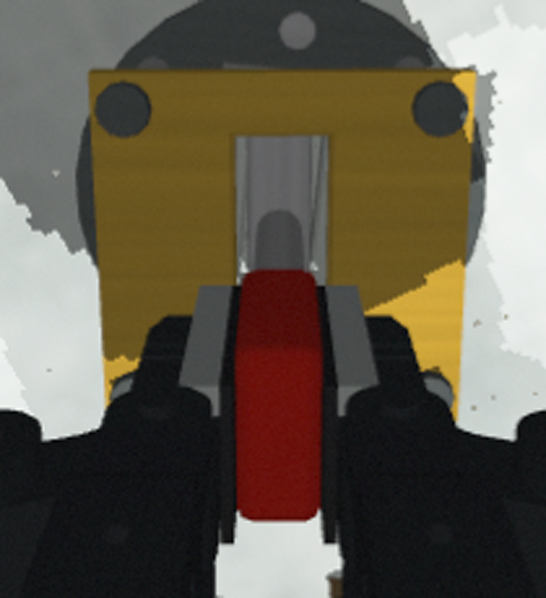

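Request:
drive_tool:
  plan:
    - [0,0,0.0007,-0.004,0]
    - [0,0,0.0007,-0.008,0]
    - [0,0,0.0007,-0.012,0]
    - [0,0,0.0007,-0.016,0]
    - [0,0,0.0007,-0.018,0]
    - [0,0,0.0007,-0.018,0]

```text
clock: 12.25
ee_pos: [0.5372, -0.1208, 0.1122]
orientation: [[0.442, 0.897, 0.001], [0.897, -0.442, -0.0], [0.0, 0.001, -1.0]]
force: [-0.3, 0.2, -0.3]
finger_gap: 0.135
```

```bash
python3 look.py w11 wrist
python3 - <<'E'
import cv2
im=cv2.imread('pics/w11_wrist.png')
cv2.imwrite('pics/w11z.png',cv2.resize(im[170:400,210:420],None,fx=2.6,fy=2.6,interpolation=cv2.INTER_CUBIC))
E
```

```text
12.25 [ 0.5372 -0.1208  0.1122] xang 63.76 tilt [ 0.0006 -0.0001] q [-0.221  0.346 -0.175  1.049  0.     0.237] F [-0.3  0.2 -0.3] T [0.02 0.05 0.04] gap 0.135
```

View pics/w11z.png

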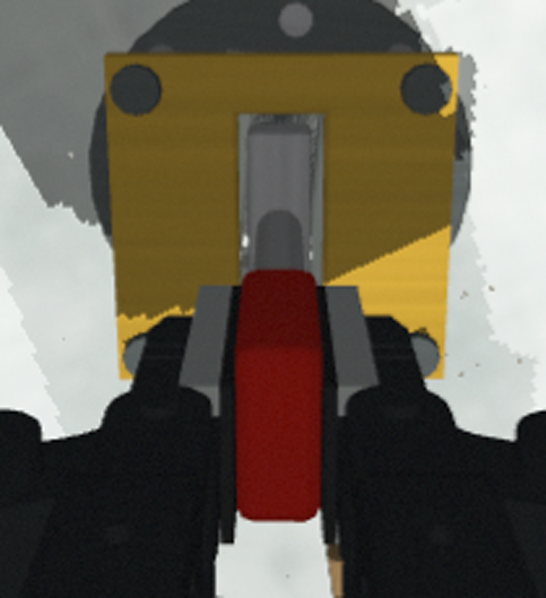

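Red foot is in the slot, clear on both sides, with no force. Drawing it up and carrying it over.

Request:
drive_tool:
  plan:
    - [0,0,0.0,-0.02,0]
    - [0,0,0,-0.05,0]
    - [0,0,0,-0.085,0.05]
    - [0,0.015,-0.012,-0.097,0.19]
    - [0,0.045,-0.038,-0.097,0.33]
    - [0,0.075,-0.063,-0.097,0.47]
    - [0,0.105,-0.089,-0.097,0.61]
    - [0,0.132,-0.112,-0.097,0.75]
    - [0,0.1454,-0.123,-0.097,0.89]
    - [0,0.1454,-0.123,-0.097,1.02]

```text
clock: 13.3
ee_pos: [0.4902, 0.0662, 0.2088]
orientation: [[0.996, 0.09, -0.0], [0.09, -0.996, 0.001], [-0.0, -0.001, -1.0]]
force: [0.5, -0.3, -1.7]
finger_gap: 0.137
```

Request:
drive_tool:
  plan:
    - [0,0,0,0,0]
    - [0,0,0,0,0]

```text
clock: 13.5
ee_pos: [0.4909, 0.064, 0.2087]
orientation: [[0.995, 0.097, -0.0], [0.097, -0.995, -0.0], [-0.0, 0.0, -1.0]]
force: [0.5, 0.5, -0.8]
finger_gap: 0.133
```

```bash
python3 look.py w12 wrist
python3 - <<'E'
import cv2
im=cv2.imread('pics/w12_wrist.png')
cv2.imwrite('pics/w12z.png',cv2.resize(im[160:300,255:405],None,fx=4,fy=4,interpolation=cv2.INTER_CUBIC))
E
```

```text
13.5 [0.4909 0.064  0.2087] xang 5.54 tilt [-0.0002 -0.    ] q [ 0.13   0.196 -0.127  1.248 -0.     1.604] F [ 0.5  0.5 -0.8] T [0.01 0.01 0.03] gap 0.133
```

View pics/w12z.png

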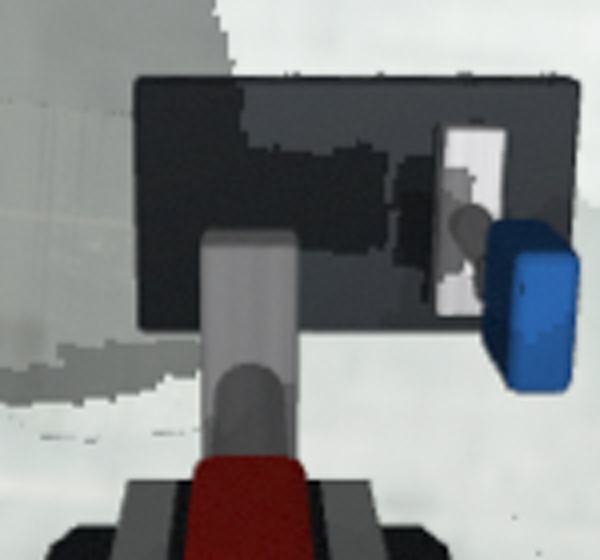

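Run:
```python
from h import *
import pickle;s=pickle.load(open('w12.pkl','rb'));R=s['orientation']
f=lambda l:np.array(l,float)/4+[255,160]-.4
t=lambda P:[(R.T@(q-s['ee_pos'])).round(4).tolist()[:2] for q in P]
print('tile',t(cast('wrist',f([[134,77],[580,80],[575,330],[138,330]]),.008,s)))
print('blue foot top',t(cast('wrist',f([[443,127],[505,127],[482,317],[436,315]]),.020,s)))
print('red foot tip top', t(cast('wrist',f([[202,243],[298,243]]),.152,s)))
```

```text
tile [[-0.0263, -0.0303], [0.0773, -0.0294], [0.0796, 0.0309], [-0.0267, 0.0308]]
blue foot top [[0.0443, -0.0201], [0.0583, -0.0201], [0.0549, 0.0244], [0.0441, 0.0239]]
red foot tip top [[-0.0062, -0.0219], [0.0071, -0.0219]]
```

Request:
drive_tool:
  plan:
    - [0,0,0,0.02,0]
    - [0,0,0,0.06,0]
    - [0,0,0,0.095,0]
    - [0,0,0,0.118,0]
    - [0,0,0,0.127,0]
    - [0,0,0,0.127,0]
    - [0,0,0,0.127,0]

```text
clock: 14.25
ee_pos: [0.4917, 0.0639, 0.0828]
orientation: [[0.996, 0.093, 0.001], [0.093, -0.996, 0.0], [0.001, -0.0, -1.0]]
force: [0.5, -0.9, -0.5]
finger_gap: 0.133
```

Request:
drive_tool:
  plan:
    - [0,0,0,0.003,0]
    - [0,0,0,0.0045,0]
    - [0,0,0,0.0055,0]
    - [0,0,0,0.0055,0]

```text
clock: 14.65
ee_pos: [0.4914, 0.0642, 0.0769]
orientation: [[0.996, 0.093, 0.001], [0.093, -0.996, 0.0], [0.001, -0.0, -1.0]]
force: [-0.1, 0.1, 2.0]
finger_gap: 0.132
```

```bash
python3 look.py w13 wrist side
python3 - <<'E'
import cv2
im=cv2.imread('pics/w13_side.png')
cv2.imwrite('pics/w13s.png',cv2.resize(im[150:280,230:370],None,fx=4.5,fy=4.5,interpolation=cv2.INTER_CUBIC))
E
```

```text
14.65 [0.4914 0.0642 0.0769] xang 5.34 tilt [0.0012 0.0003] q [ 0.13   0.292 -0.36   0.917  0.     1.607] F [-0.1  0.1  2. ] T [0.06 0.11 0.04] gap 0.132
```

View pics/w13_wrist.png

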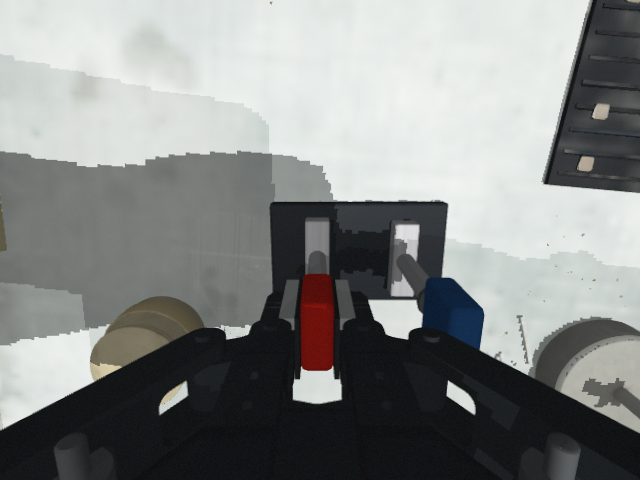

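View pics/w13s.png

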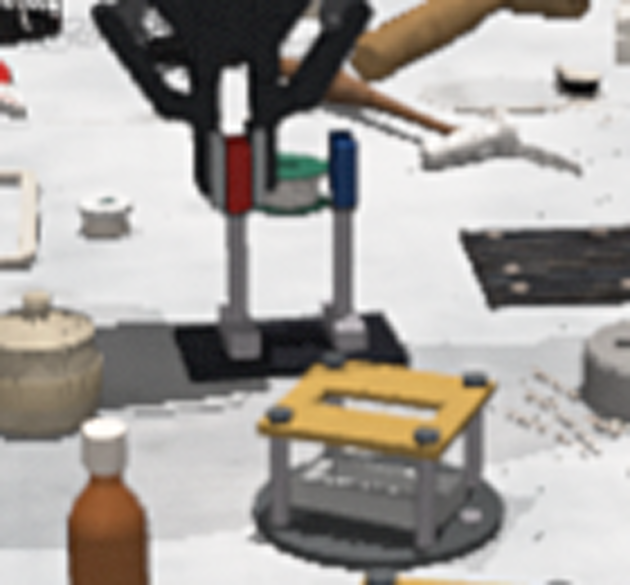

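Both stakes are on the tile in both views, side by side. The right finger clears the blue head, so I'll open only slightly and retreat straight up.

Request:
drive_tool:
  plan:
    - [20,0,0,0.0005,0]
    - [28,0,0,0.0005,0]
    - [28,0,0,0.0005,0]
    - [28,0,0,0.0005,0]
    - [28,0,0,-0.005,0]
    - [28,0,0,-0.02,0]
    - [28,0,0,-0.045,0]
    - [28,0,0,-0.08,0]
    - [28,0,0,-0.12,0]
    - [28,0,0,-0.15,0]

```text
clock: 15.75
ee_pos: [0.4911, 0.0641, 0.229]
orientation: [[0.996, 0.093, 0.002], [0.093, -0.996, 0.0], [0.002, -0.0, -1.0]]
force: [0.9, -0.3, -0.9]
finger_gap: 0.281
```

Request:
drive_tool:
  plan:
    - [28,-0.02,0,-0.01,0]
    - [28,-0.06,0.0,-0.01,0]
    - [28,-0.09,0.0,-0.01,0]
    - [28,-0.1,0,-0.01,0]
    - [28,-0.1,0,-0.01,0]

```text
clock: 16.25
ee_pos: [0.3907, 0.0547, 0.237]
orientation: [[0.996, 0.093, 0.001], [0.093, -0.996, 0.0], [0.001, -0.0, -1.0]]
force: [-0.1, -0.3, -0.3]
finger_gap: 0.281
```

```bash
python3 look.py w14 wrist side top
python3 - <<'E'
import cv2
im=cv2.imread('pics/w14_side.png')
cv2.imwrite('pics/w14s.png',cv2.resize(im[150:310,220:420],None,fx=3.5,fy=3.5,interpolation=cv2.INTER_CUBIC))
E
```

```text
16.25 [0.3907 0.0547 0.237 ] xang 5.33 tilt [0.0012 0.0003] q [ 0.139  0.011 -0.268  1.291  0.     1.617] F [-0.1 -0.3 -0.3] T [ 0.02  0.01 -0.  ] gap 0.281
```

View pics/w14_wrist.png

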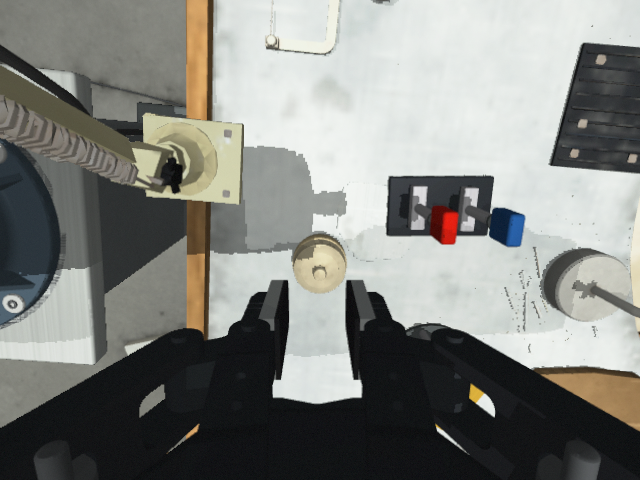

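View pics/w14s.png

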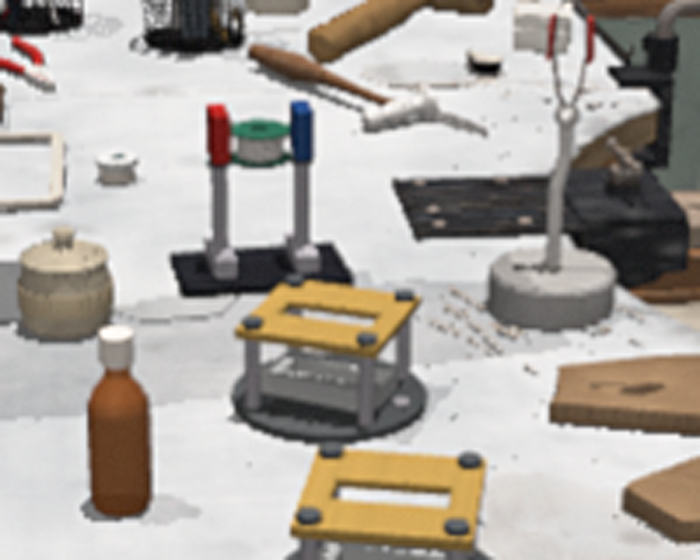

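Both stakes stand upright on the tile (wrist: red foot at (418,208), blue foot at (468,208)) and the holders are empty. One quick check that the bystanders haven't moved, then I'll hand in.

Run:
```python
from h import *
a=cv2.imread('pics/side0.png',0);b=cv2.imread('pics/w14_side.png',0)
for n,(x0,y0,x1,y1) in dict(bottle=(243,240,266,300),jar=(222,212,255,250),third=(355,150,400,250),gem=(245,190,262,205),spool=(283,182,290,200)).items():
    d=cv2.absdiff(a[y0:y1,x0:x1],b[y0:y1,x0:x1]);sh,_=cv2.phaseCorrelate(np.float32(a[y0:y1,x0:x1]),np.float32(b[y0:y1,x0:x1]));print(n,d.mean().round(1),np.round(sh,2))
manip.close_job();print('closed',manip.sense()['clock'])
```

```text
bottle 6.1 [ 0.02 -0.02]
jar 10.6 [-0.06 -0.07]
third 3.6 [ 0.49 -0.04]
gem 1.3 [0.03 0.5 ]
spool 67.8 [0.23 0.46]
the job is handed in; nothing more can be done
the job is handed in; nothing more can be done
```

Both stakes, blue first and then red, were lifted, turned a few degrees to line up with their slots, and drawn up through them. They now stand side by side on the slate tile, released, and the job was handed in at about 16 s of the 72 s allowed.

**Last checks:**
- **Stakes:** The final wrist and side views show both stakes upright. Both feet lie inside the tile, about 50 mm apart, and blue's foot measured at least 6 mm inside the edge.
- **Robot:** The gripper was backed clear, with no contact force.
- **Bystanders:** None was touched. The bottle and flux jar read unmoved between the first and last side pictures (shift under 0.1 px). The third hand and gem jar read about 0.5 px, which I take as shadow or noise. The spool check disagreed with a large picture difference, because the stakes now stand in front of it, so I could only judge it by eye, and it looked in place.

**Disagreement with the brief:** It says the feet start 43 to 90° off the slots, but I measured both about 3 to 5° off, with the holder blocks also parallel to the slots. So each stake needed only a turn of about 3 to 5° under its guard. The foot was seen inside the slot with clearance before each draw.

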